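# Check the air charge of the wash-place pressure vessel

### The arm

A 7-joint arm with a two-finger parallel gripper is mounted at the origin on the work surface. World frame = base frame: x ahead of the robot, y to its left, z up, the work surface at z = 0. Lengths are in m, angles in rad, forces in N, time in s.
With the tool pointing down it reaches from about 0.425 to 0.825 m from the base axis. Payload 3.6 kg.
Tool frame: the origin (TCP) lies at the very end of the fingers, on their centre line; the grasp point (between the pads) lies 19 mm behind it; z points along the fingers, y is the line along which they close (so a half turn about z gives the same grasp; the last joint's range is limited). The gripper opens to 93 mm and grips with 3 to 60 N. Pads are 15 mm wide; open, the fingers measure 128 mm over their backs; the gripper's body (75 mm by 188 mm) begins 65 mm behind the grasp point.
Start: joints at [1.29, 0.615, -0.013, 1.423, 0.008, 1.103, -0.04], TCP at [0.164, -0.629, 0.219] pointing down, gripper open.
Joint ranges: [-3.12, 3.12], [-0.3, 2.06], [-1.34, 1.32], [0.26, 2.42], [-1.36, 4.5], [0.01, 1.98], [-2.84, 2.84]. Speed limits (rad/s): [2.79, 2.79, 3.14, 3.14, 3.14, 3.14, 3.14].

### API

Orientations are given as a unit quaternion [w, x, y, z].
In Python, from bench import manip, vision gives the robot as it stands.
- The arm moves only by the tool play_rows, never from a script. Its argument "rows" is a list of rows, each a list of 7 numbers: the opening in per cent of the stroke, from 0 (shut) to 100 (fully open), then the shift along the tool's x, y, z in mm, then the turn, a rotation vector about the tool's x, y, z in rad. A call has 1 to 8 rows; each row shifts and turns the commanded pose from where the row before left it, along the tool's axes as they then stand; what a row does not reach is not made up. A row lasts 1/10 s, in which the tool goes at most 50 mm and 8.59 degrees, less where a joint would pass 70% of its speed; a pose out of reach is approached as far as the arm can. A call is refused whole if a number of a shift passes 50 or a number of a turn 0.15, either way. A call with a gripper value outside its range is refused whole. The fingers move at their own pace and stop on an object; "squeeze" is the grip in N (left out, the last holds). Time passes only in rows, so rows that do not move let the fingers close. It gives the time, the measured TCP pose, the force, the opening and the grip force at its end, in the units of the state.
- manip.get_obs(): the state, without advancing time (a new reading comes with each control period).
- vision.capture(name): name is "scene" or "side" or "wrist"; returns the picture (384x512x3 uint8, red, green, blue); there is no depth.
- vision.camera_params(name): a dict with "K" (3x3 intrinsics, pixels), "distortion" ([k1, k2, p1, p2, k3] as OpenCV has them; the pictures are not rectified), "position" and "attitude" of the camera in the world. Camera axes: x right, y up, looking along -z (the intrinsics and any distortion apply to the point x, -y, -z); pixel columns grow to the right and rows downward; lengths in m; the calibration is good to about 2 mm. A picture is of the moment at which its call begins: read the wrist's pose just before it. camera_params takes no time and is no camera call; for the wrist camera it gives the pose at the moment of the call.
- manip.sign_off(): hands the job in; it is judged then, once.
The state is a dict: "time": time; "joint_positions": joint angles; "qd": joint speeds; "effort": joint torques, N m; "position": TCP position; "tcp_rot": TCP orientation; "wrist_force": force on the tool from outside, world axes, zero at the start; "ft_torque": the same for the moment, N m; "width": finger opening in m; "grasp_force": force on a finger pad.
Only numpy, scipy, OpenCV 4.12 (cv2) and the standard library are available. Lean on these libraries where they do the work, as an engineer would, in place of code of your own. Each camera call takes 0.05 s, during which the arm holds its last target. There are 200 camera calls.

### The job

Take the stick pressure gauge off its forked rest and find the leaning valve stem on top of the blue pressure vessel with its chuck. Push the upright gauge fully home on the stem and, once the air has driven its rod out, hold it there for a good second to let the reading settle; do not force the valve, as 25 N of push or knock damages it. Then lay the gauge back in both forks of its rest with the rod still standing out, and leave the other things on the shelf where they are.

Things in the scene. Friction and masses are not known exactly. Their poses are not given: they have to be found in the camera images.
- gauge: Stick air gauge, loose, about 110 g. Origin: centre of the open mouth of its chuck, at the very bottom; z up; x runs from the head along the barrel to the tail. Head: steel block over the chuck, 24 mm along x, 16 mm wide in y (grip it across y), 20 to 54 mm above the origin. Barrel: 16 mm thick, its axis 42 mm above the origin, from x = 12 to 142 mm; the rod leaves its tail.
- chuck (a point): Mouth of the gauge's black round chuck (same point as the gauge's origin); it opens down. 21 mm across at the mouth, 17 mm above, 18 mm long. Bore 12.6 mm, flared in the lowest 4 mm to 17 mm, so it takes in the stem's 10 mm tip when within about 3.5 mm; farther off its rim lands on the tip. Bore floor 16 mm above the mouth; from it the 3.4 mm thick depressor stands 4 mm down.
- barrel_mid (a point): Point on the gauge's barrel axis, 76 mm from the chuck's axis along the gauge's x and 42 mm above the chuck's mouth; over the middle of the rest when the gauge lies in it.
- rod (a joint): How far (m) the gauge's white rod with red end stands out of the tail; 0 pushed in, as at the start. When the depressor is lifted some 2.2 mm the air drives it out within about half a second, 20 to 32 mm, as the hidden charge has it. It stays out when the gauge is taken off the valve.
- rest: Green steel rest, fixed. Origin under its middle on the shelf, z up, x along the gauge lying in it. Base plate 130 x 50 mm; forks at x = -42 and +42 mm, each a 90-degree V of 26 mm arms in the y-z plane, open upwards, bottom 43 mm above the shelf. At the start the barrel lies in both Vs, gauge x along rest x, chuck about 76 mm from the middle on the -x side, its mouth 12 mm above the shelf.
- rest_mid (a point): Point 54 mm above the rest's origin: where the middle of the barrel axis lies when the gauge is in the forks.
- tank: Blue upright pressure vessel, fixed, 136 mm across, brass cock at its foot out to 90 mm on its +y side. Origin under its middle on the shelf, z up. Top of the dome 173 mm above the shelf, with a 42 mm black collar ring up to 178 mm; the valve stem stands in the collar.
- stem_root (a point): Foot of the valve stem, on the vessel's axis atop the dome, 173 mm up. Stem 34 mm long: black rubber foot 14 mm, then brass tube 10 mm across. It leans 9 to 12 degrees in an unknown direction: the middle of its tip is 5.4 to 7 mm off the axis, 205 to 207 mm above the shelf. About 3.5 N sideways bends it and it stays: a chuck carried to the axis sets it upright. Lengthwise it gives 0.2 mm per N.
- depressor (a joint): How far (m) the sprung depressor pin in the gauge's chuck is pushed up by the valve in the stem's tip: 0 free, 0.003 to 0.004 with the chuck home. It meets the stem's tip with the chuck's mouth 12 mm below the tip. Lifting it takes 3 N at first, 5.5 N at 3 mm; home, about 16 mm down, the chuck's floor bottoms on the stem and the force climbs steeply.
- mugs: Bystander: two stacked steel mugs, 82 mm across, 100 mm tall; origin under the middle.
- scoop: Bystander: orange plastic scoop, cup 90 mm across and 60 mm tall with a 110 mm flat handle towards its -x; origin under the cup's middle.
- valve_cap: Bystander: the valve's black plastic cover cap, 40 mm across, 18 mm tall; origin under its middle.
Mind the look-alikes: they are no part of the job. There is more than one size of the gauge; the one meant has the size given above.

How it is judged:
By the outcome, as a careful person would: the job done as asked, in the order asked, and still so for the second after the job is handed in, with the robot touching nothing.
It also fails if it takes over 67 s, if anything falls off the work surface, if the arm or the gripper's body presses on something with over 40 N, if the wrist force passes 120 N, or if a joint passes its speed limit or range.

## Working session

There is one attempt and no reset: what is moved stays moved. The work goes in short steps, Python scripts to look and compute and a tool call to move; the robot and the scene stay as the last step left them, time stands still between calls to the robot, and variables do not carry over. Pictures are saved under pics/ and viewed, at most 10 in all, crops included, and the job is handed in when it is done.

Besides the shell and the picture viewer there is one more tool, called after "Call:" in YAML: its name, and indented under it one key for each argument. play_rows: Moves the arm, as the interface text tells. Its arguments: {"type":"object","properties":{"rows":{"type":"array"},"squeeze":{"type":"number"}},"required":["rows"]}

```bash
mkdir -p pics; ls
cat > h.py <<'E'
import numpy as np, cv2
from scipy.spatial.transform import Rotation as R
from bench import manip, vision
def rot(q): return R.from_quat([q[1],q[2],q[3],q[0]]).as_matrix()
def cam(n):
    p=vision.camera_params(n); a=np.array(p["attitude"],float)
    Rm=a if a.shape==(3,3) else rot(a)
    return np.array(p["K"],float),np.array(p["distortion"],float),np.array(p["position"],float),Rm
def ray(c,px):
    K,D,P,Rm=c
    u=cv2.undistortPoints(np.array([[px]],float),K,D)[0,0]
    d=Rm@np.array([u[0],-u[1],-1.]); return P,d/np.linalg.norm(d)
def onz(c,px,z):
    P,d=ray(c,px); return P+d*(z-P[2])/d[2]
def tri(rs):
    A=0;b=0
    for P,d in rs:
        M=np.eye(3)-np.outer(d,d);A=A+M;b=b+M@P
    x=np.linalg.solve(A,b); return x,[np.linalg.norm((np.eye(3)-np.outer(d,d))@(x-P)) for P,d in rs]
def proj(c,X):
    K,D,P,Rm=c; q=Rm.T@(np.array(X)-P); q=np.array([q[0],-q[1],-q[2]])
    return cv2.projectPoints(q.reshape(1,1,3),np.zeros(3),np.zeros(3),K,D)[0].ravel()
def snap(n,f):
    c=cam(n); im=vision.capture(n); cv2.imwrite(f,im[:,:,::-1]); return c,im
E
python3 - <<'E'
from h import *
a=snap("scene","pics/scene.png");b=snap("side","pics/side.png");c=snap("wrist","pics/wrist.png")
for n in("scene","side","wrist"): print(n,vision.camera_params(n))
print(manip.get_obs())
im=np.vstack([cv2.imread("pics/scene.png"),cv2.imread("pics/side.png")]);
E
```

```text
pics
scene {'K': array([[492.25574115,   0.        , 251.45075486],
       [  0.        , 492.25574115, 192.00712552],
       [  0.        ,   0.        ,   1.        ]]), 'distortion': array([0.01018083, 0.        , 0.        , 0.        , 0.        ]), 'position': array([ 0.95001145, -0.42015697,  1.04631662]), 'attitude': array([0.854811  , 0.23548459, 0.12377273, 0.44556198])}
side {'K': array([[397.14171079,   0.        , 251.10560704],
       [  0.        , 397.14171079, 193.16955257],
       [  0.        ,   0.        ,   1.        ]]), 'distortion': array([-0.14025904,  0.        ,  0.        ,  0.        ,  0.        ]), 'position': array([ 0.35837044, -0.64263116,  0.79570576]), 'attitude': array([ 0.9279871 ,  0.35388559, -0.04593162, -0.10721574])}
wrist {'K': array([[274.7727993 ,   0.        , 258.33748036],
       [  0.        , 274.7727993 , 194.66969392],
       [  0.        ,   0.        ,   1.        ]]), 'distortion': array([0.00622138, 0.        , 0.        , 0.        , 0.        ]), 'position': array([ 0.23965727, -0.60754777,  0.38277976]), 'attitude': array([ 0.78292177, -0.11295579,  0.08847849, -0.60534787])}
{'time': 0.15, 'joint_positions': array([ 1.28951549,  0.61568847, -0.01262045,  1.42449319,  0.00811574,
        1.10343156, -0.04044697]), 'qd': array([ 0.00305492, -0.00189898,  0.00153385, -0.00358379, -0.00145551,
        0.00107867,  0.00046105]), 'effort': array([ 7.00103974e-04, -4.59348714e+01,  2.09173942e-01, -1.65942425e+01,
       -6.11596322e-02,  1.81011687e-02,  1.64692610e-04]), 'position': array([ 0.1636825 , -0.62843263,  0.21776535]), 'tcp_rot': array([-9.75138116e-04,  9.91894608e-01,  1.27059496e-01, -1.39735645e-04]), 'wrist_force': array([ 0.0719261 , -0.77623962,  0.00384581]), 'ft_torque': array([-0.03870627, -0.01055918, -0.00661109]), 'grasp_force': 0.0, 'width': 0.09315093894146914}
```

View pics/scene.png

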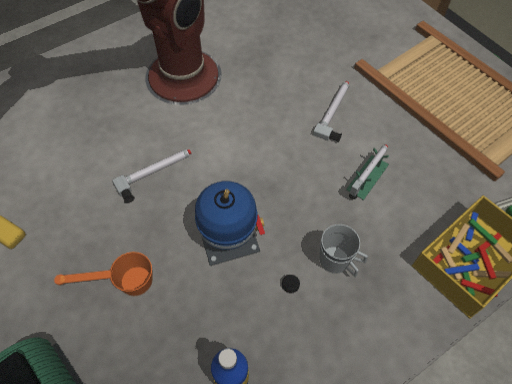

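View pics/side.png

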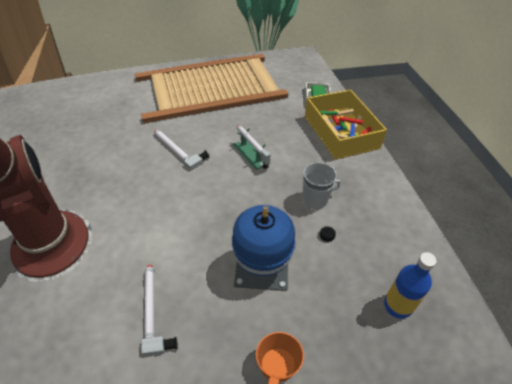

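Scene: the gauge lies in the green rest around (368,170), its dark chuck at about (353,194) and its tail at about (385,148). The blue tank is at (226,212), with the stem near (227,192). In the side view the rest is at (253,147) and the stem at (265,212). I'll enlarge these areas.

Run:
```python
from h import *
s=cv2.imread("pics/scene.png");d=cv2.imread("pics/side.png")
def cr(im,x,y,w,h,k): return cv2.resize(im[y:y+h,x:x+w],None,fx=k,fy=k,interpolation=cv2.INTER_CUBIC)
a=np.hstack([cr(s,335,135,66,50+16,6),cr(d,222,113,66,66,6)])
cv2.imwrite("pics/g.png",cv2.resize(a,(792,396)))
b=np.hstack([cr(s,192,172,66,40,6),cr(d,231,195,66,40,6)])
cv2.imwrite("pics/gb.png",np.vstack([a,b])[:, :][:600] if 0 else cv2.resize(np.vstack([a,b]),(740,594)))
```

```text
(no output)
```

View pics/gb.png

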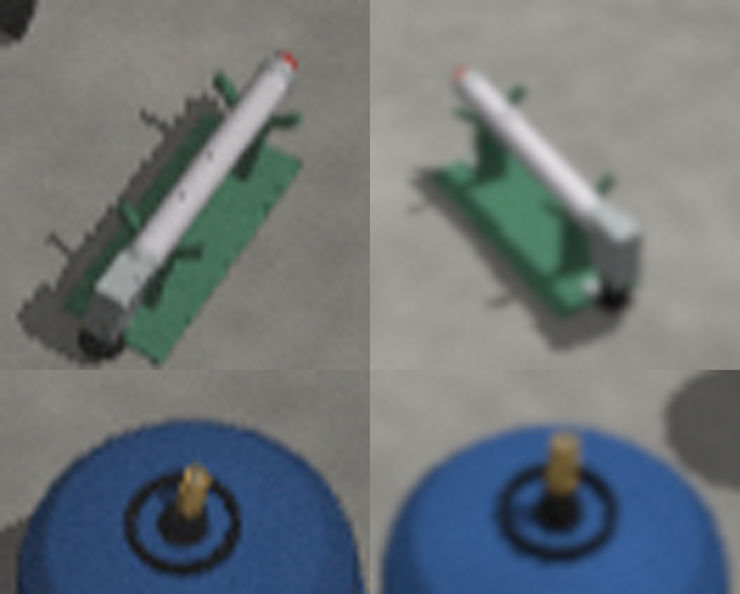

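The enlarged view gives: head top centre at scene (357.5,184.6) and side (266.6,152.6); tail at scene (384,147.5) and side (238.4,126.4); stem tip at scene (226.8,189.5) and side (265.8,207); collar centre at scene (224.6,199.5) and side (264.5,220.5).

Run:
```python
from h import *
s=cam("scene");d=cam("side")
np.set_printoptions(precision=4,suppress=True)
for n,a,b in [("headtop",(357.5,184.6),(266.6,152.6)),("tail",(384,147.5),(238.4,126.4)),("tip",(226.8,189.5),(265.8,207)),("collar",(224.6,199.5),(264.5,220.5))]:
    print(n,*tri([ray(s,a),ray(d,b)]))
print(onz(s,(357.5,184.6),.066),onz(d,(266.6,152.6),.066),onz(s,(384,147.5),.054),onz(d,(238.4,126.4),.054))
print(onz(s,(224.6,199.5),.177),onz(d,(264.5,220.5),.177))
print(onz(s,(226.8,189.5),.206),onz(d,(265.8,207),.206))
# other gauges (flat)
print(onz(s,(325,132),.03),onz(s,(346,85),.02),onz(s,(122,185),.03),onz(s,(188,153),.02))
print("scoop",onz(s,(132,262),.06),"mug",onz(s,(340,240),.1),"cap",onz(s,(290,283),.018))
```

```text
headtop [0.5929 0.1307 0.0613] [np.float64(0.00032620214433569335), np.float64(0.0003262021443355858)]
tail [0.5441 0.2626 0.0551] [np.float64(0.0027807216198075923), np.float64(0.0027807216198078824)]
tip [ 0.505  -0.1715  0.2062] [np.float64(0.0005495317608616896), np.float64(0.000549531760861596)]
collar [ 0.5028 -0.1771  0.1703] [np.float64(0.000287381646293719), np.float64(0.00028738164629371865)]
[0.5943 0.1284 0.066 ] [0.5915 0.1254 0.066 ] [0.5458 0.2605 0.054 ] [0.5435 0.2678 0.054 ]
[ 0.5064 -0.1792  0.177 ] [ 0.5011 -0.1818  0.177 ]
[ 0.5045 -0.171   0.206 ] [ 0.5053 -0.172   0.206 ]
[0.4118 0.1858 0.03  ] [0.3123 0.3441 0.02  ] [ 0.2549 -0.32    0.03  ] [ 0.2584 -0.137   0.02  ]
scoop [ 0.4623 -0.3952  0.06  ] mug [ 0.6897 -0.0122  0.1   ] cap [ 0.6839 -0.1337  0.018 ]
```

```bash
cat >> h.py <<'E'
np.set_printoptions(precision=4,suppress=True)
def Rt(az): # tool down, tool y at azimuth az (deg)
    a=np.radians(az); y=np.array([np.cos(a),np.sin(a),0]); z=np.array([0,0,-1.]); return np.c_[np.cross(y,z),y,z]
def plan(pts,az,g,p0=None,R0=None):
    """pts: list of (xyz,n rows); prints rounded rows"""
    o=manip.get_obs(); p=np.array(o["position"]) if p0 is None else np.array(p0); R0=rot(o["tcp_rot"]) if R0 is None else R0
    N=sum(n for _,n in pts); rv=R.from_matrix(R0.T@Rt(az)).as_rotvec()/N; Rc=R0
    for t,n in pts:
        st=(np.array(t)-p)/n
        for _ in range(n):
            print([g]+[round(v,1) for v in (Rc.T@st*1000)]+[round(v,3) for v in rv]); Rc=Rc@R.from_rotvec(rv).as_matrix(); p=p+st
E
python3 - <<'E'
from h import *
plan([((.28,-.43,.28),6),((.40,-.20,.29),6),((.593,.128,.16),10)],20,100)
E
```

```text
[100, np.float64(27.1), np.float64(-27.1), np.float64(-10.3), np.float64(-0.0), np.float64(-0.0), np.float64(-0.076)]
[100, np.float64(29.1), np.float64(-25.0), np.float64(-10.3), np.float64(-0.0), np.float64(-0.0), np.float64(-0.076)]
[100, np.float64(30.9), np.float64(-22.7), np.float64(-10.3), np.float64(-0.0), np.float64(-0.0), np.float64(-0.076)]
[100, np.float64(32.5), np.float64(-20.3), np.float64(-10.3), np.float64(-0.0), np.float64(-0.0), np.float64(-0.076)]
[100, np.float64(34.0), np.float64(-17.8), np.float64(-10.3), np.float64(-0.0), np.float64(-0.0), np.float64(-0.076)]
[100, np.float64(35.2), np.float64(-15.2), np.float64(-10.3), np.float64(-0.0), np.float64(-0.0), np.float64(-0.076)]
[100, np.float64(40.1), np.float64(-16.1), np.float64(-1.6), np.float64(-0.0), np.float64(-0.0), np.float64(-0.076)]
[100, np.float64(41.2), np.float64(-13.0), np.float64(-1.6), np.float64(-0.0), np.float64(-0.0), np.float64(-0.076)]
[100, np.float64(42.1), np.float64(-9.8), np.float64(-1.6), np.float64(-0.0), np.float64(-0.0), np.float64(-0.076)]
[100, np.float64(42.7), np.float64(-6.6), 
[... 763 characters left out ...]
76)]
[100, np.float64(34.6), np.float64(15.8), np.float64(13.0), np.float64(-0.0), np.float64(-0.0), np.float64(-0.076)]
[100, np.float64(33.3), np.float64(18.3), np.float64(13.0), np.float64(-0.0), np.float64(-0.0), np.float64(-0.076)]
[100, np.float64(31.9), np.float64(20.8), np.float64(13.0), np.float64(-0.0), np.float64(-0.0), np.float64(-0.076)]
[100, np.float64(30.2), np.float64(23.2), np.float64(13.0), np.float64(-0.0), np.float64(-0.0), np.float64(-0.076)]
[100, np.float64(28.4), np.float64(25.4), np.float64(13.0), np.float64(-0.0), np.float64(-0.0), np.float64(-0.076)]
[100, np.float64(26.4), np.float64(27.4), np.float64(13.0), np.float64(-0.0), np.float64(-0.0), np.float64(-0.076)]
```

Call:
play_rows:
  rows:
    - [100,27,-27,-10,0,0,-0.076]
    - [100,29,-25,-10,0,0,-0.076]
    - [100,31,-23,-10,0,0,-0.076]
    - [100,32.5,-20,-10,0,0,-0.076]
    - [100,34,-18,-10,0,0,-0.076]
    - [100,35,-15,-10,0,0,-0.076]
    - [100,40,-16,-2,0,0,-0.076]
    - [100,41,-13,-2,0,0,-0.076]

```text
time: 0.95
position: [0.32, -0.3527, 0.2829]
tcp_rot: [0.0, 0.908, 0.419, 0.0]
wrist_force: [1.2, 0.9, 0.2]
width: 0.0934
grasp_force: 0.0
```

Call:
play_rows:
  rows:
    - [100,42,-10,-2,0,0,-0.076]
    - [100,43,-7,-2,0,0,-0.076]
    - [100,43,-3,-2,0,0,-0.076]
    - [100,43,0,-2,0,0,-0.076]
    - [100,0,0,0,0,0,0]

```text
time: 1.45
position: [0.4018, -0.1943, 0.2913]
tcp_rot: [-0.0, 0.831, 0.556, 0.002]
wrist_force: [-0.0, 0.1, -0.8]
width: 0.0931
grasp_force: 0.0
```

Run:
```python
from h import *
c,im=snap("wrist","pics/w1.png"); import pickle; pickle.dump(c,open("w1.pkl","wb"))
print(manip.get_obs()["position"],c[2],proj(c,(.505,-.172,.206)),proj(c,(.593,.128,.066)))
plan([((.585,.115,.18),11)],20,100)
```

```text
[ 0.4002 -0.1979  0.2909] [ 0.4307 -0.1202  0.4566] [356.5912 136.8551] [ 309.9597 -174.4451]
[100, np.float64(32.7), np.float64(4.5), np.float64(10.1), np.float64(0.0), np.float64(-0.0), np.float64(-0.068)]
[100, np.float64(32.3), np.float64(6.7), np.float64(10.1), np.float64(0.0), np.float64(-0.0), np.float64(-0.068)]
[100, np.float64(31.8), np.float64(8.9), np.float64(10.1), np.float64(0.0), np.float64(-0.0), np.float64(-0.068)]
[100, np.float64(31.1), np.float64(11.0), np.float64(10.1), np.float64(0.0), np.float64(-0.0), np.float64(-0.068)]
[100, np.float64(30.3), np.float64(13.1), np.float64(10.1), np.float64(0.0), np.float64(-0.0), np.float64(-0.068)]
[100, np.float64(29.4), np.float64(15.1), np.float64(10.1), np.float64(0.0), np.float64(-0.0), np.float64(-0.068)]
[100, np.float64(28.3), np.float64(17.1), np.float64(10.1), np.float64(0.0), np.float64(-0.0), np.float64(-0.068)]
[100, np.float64(27.0), np.float64(19.0), np.float64(10.1), np.float64(0.0), np.float64(-0.0), np.float64(-0.068)]
[100, np.float64(25.7), np.float64(20.7), np.float64(10.1), np.float64(0.0), np.float64(-0.0), np.float64(-0.068)]
[100, np.float64(24.2), np.float64(22.4), np.float64(10.1), np.float64(0.0), np.float64(-0.0), np.float64(-0.068)]
[100, np.float64(22.7), np.float64(24.0), np.float64(10.1), np.float64(0.0), np.float64(-0.0), np.float64(-0.068)]
```

View pics/w1.png

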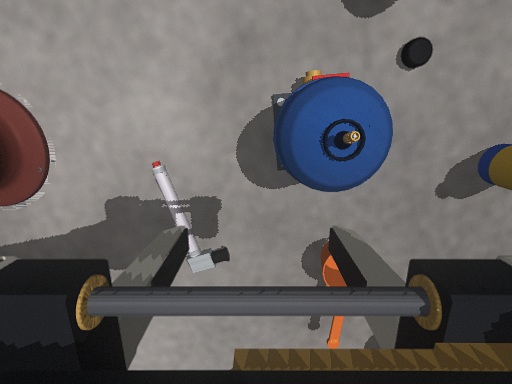

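The wrist view shows the stem tip at about (355,136), against a predicted (356.6,136.9), and the collar centre at about (344,140). The estimate is good. Next I go short of the gauge, so that the camera sits over the head.

Run:
```python
from h import *
import pickle
c=pickle.load(open("w1.pkl","rb")); im=cv2.imread("pics/w1.png"); h=cv2.cvtColor(im,cv2.COLOR_BGR2HSV)
# brass tip blob inside collar
m=((h[...,0]>12)&(h[...,0]<30)&(h[...,1]>70)&(h[...,2]>60)); M=np.zeros_like(m);M[115:165,320:372]=m[115:165,320:372]
ys,xs=np.nonzero(M);print("tip",xs.mean(),ys.mean(),xs.min(),xs.max(),ys.min(),ys.max(),onz(c,(xs.mean(),ys.mean()),.206))
k=h[...,2]<45; B=np.zeros_like(k);B[110:170,315:372]=k[110:170,315:372]
ct=cv2.findContours(B.astype(np.uint8),cv2.RETR_EXTERNAL,cv2.CHAIN_APPROX_NONE)[0]; q=max(ct,key=cv2.contourArea); e=cv2.fitEllipse(q);print("collar",e,onz(c,e[0],.178))
plan([((.62,.053,.20),8)],20,100)
```

```text
tip 350.9230769230769 136.85314685314685 343 359 131 143 [ 0.5003 -0.1701  0.206 ]
collar ((343.447265625, 139.80130004882812), (39.142127990722656, 41.860313415527344), 60.61493682861328) [ 0.5004 -0.1755  0.178 ]
[100, np.float64(39.5), np.float64(13.2), np.float64(11.4), np.float64(0.0), np.float64(-0.0), np.float64(-0.093)]
[100, np.float64(38.1), np.float64(16.8), np.float64(11.4), np.float64(0.0), np.float64(-0.0), np.float64(-0.093)]
[100, np.float64(36.4), np.float64(20.3), np.float64(11.4), np.float64(0.0), np.float64(-0.0), np.float64(-0.093)]
[100, np.float64(34.4), np.float64(23.6), np.float64(11.4), np.float64(0.0), np.float64(-0.0), np.float64(-0.093)]
[100, np.float64(32.0), np.float64(26.7), np.float64(11.4), np.float64(0.0), np.float64(-0.0), np.float64(-0.093)]
[100, np.float64(29.4), np.float64(29.6), np.float64(11.4), np.float64(0.0), np.float64(-0.0), np.float64(-0.093)]
[100, np.float64(26.5), np.float64(32.2), np.float64(11.4), np.float64(0.0), np.float64(-0.0), np.float64(-0.093)]
[100, np.float64(23.4), np.float64(34.5), np.float64(11.4), np.float64(0.0), np.float64(-0.0), np.float64(-0.093)]
```

Call:
play_rows:
  rows:
    - [100,39.5,13,11.4,0,0,-0.093]
    - [100,38,17,11.4,0,0,-0.093]
    - [100,36.5,20,11.4,0,0,-0.093]
    - [100,34.5,23.5,11.4,0,0,-0.093]
    - [100,32,27,11.4,0,0,-0.093]
    - [100,29.5,29.5,11.4,0,0,-0.093]
    - [100,26.5,32,11.4,0,0,-0.093]
    - [100,23.5,34.5,11.4,0,0,-0.093]

```text
time: 2.3
position: [0.6213, 0.0474, 0.1982]
tcp_rot: [0.0, 0.577, 0.817, -0.001]
wrist_force: [0.6, -0.4, 0.0]
width: 0.093
grasp_force: 0.0
```

Call:
play_rows:
  rows:
    - [40,0,0,0,0,0,0]
    - [40,0,0,0,0,0,0]

```text
time: 2.5
position: [0.62, 0.0475, 0.1981]
tcp_rot: [-0.001, 0.578, 0.816, -0.001]
wrist_force: [0.7, -0.2, -0.3]
width: 0.0813
grasp_force: 0.0
```

Run:
```python
from h import *
c,im=snap("wrist","pics/w2.png"); import pickle; pickle.dump(c,open("w2.pkl","wb"))
o=manip.get_obs();print(o["position"],np.degrees(np.arctan2(*rot(o["tcp_rot"])[:2,1][::-1])),proj(c,(.593,.128,.066)))
x,y=proj(c,(.575,.18,.066)).astype(int)
```

```text
[0.6199 0.0464 0.1987] 19.309673075909213 [260.165  108.8065]
```

View pics/w2.png

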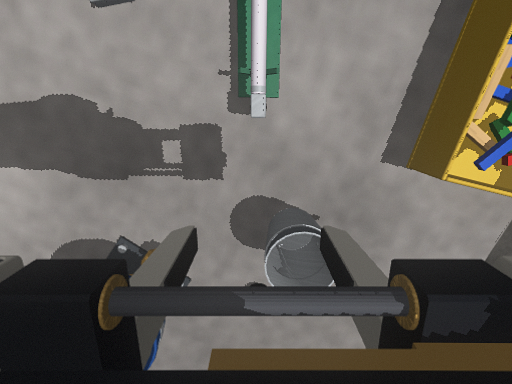

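The head is at about (258,106), rows 95–117. The barrel runs up to (260,0), and the mugs are well clear of the fingers.

Run:
```python
from h import *
import pickle
c=pickle.load(open("w2.pkl","rb")); im=cv2.imread("pics/w2.png"); h=cv2.cvtColor(im,cv2.COLOR_BGR2HSV)
m=((h[...,1]<45)&(h[...,2]>150)); m[:, :235]=0; m[:,290:]=0; m[125:]=0
for r in range(0,122,6):
    x=np.nonzero(m[r])[0]; print(r,(x.min(),x.max(),len(x)) if len(x) else None, end='; ')
def mid(r0,r1): 
    ys,xs=np.nonzero(m[r0:r1]); return xs.mean(),ys.mean()+r0
a=onz(c,mid(2,30),.062);b=onz(c,mid(60,85),.062); d=a-b; print("\nyaw",np.degrees(np.arctan2(d[1],d[0])),a,b)
ys,xs=np.nonzero(m[96:120]);print(ys.max()+96, "head mid",onz(c,(258.5,(94+117)/2),.066), onz(c,(258.5,117),.066),onz(c,(258.5,94),.066))
print("barrel at 85",mid(75,90), "head",mid(98,115))
```

```text
0 (np.int64(253), np.int64(282), 15); 6 (np.int64(253), np.int64(282), 15); 12 (np.int64(253), np.int64(266), 14); 18 (np.int64(253), np.int64(266), 14); 24 (np.int64(253), np.int64(266), 14); 30 (np.int64(253), np.int64(266), 14); 36 (np.int64(253), np.int64(266), 14); 42 (np.int64(253), np.int64(281), 14); 48 (np.int64(253), np.int64(285), 17); 54 (np.int64(253), np.int64(285), 17); 60 (np.int64(253), np.int64(281), 15); 66 (np.int64(253), np.int64(281), 15); 72 (np.int64(253), np.int64(289), 18); 78 (np.int64(253), np.int64(289), 18); 84 (np.int64(252), np.int64(288), 18); 90 (np.int64(255), np.int64(284), 13); 96 (np.int64(251), np.int64(279), 16); 102 (np.int64(252), np.int64(280), 16); 108 (np.int64(251), np.int64(280), 16); 114 (np.int64(251), np.int64(286), 20); 120 (np.int64(276), np.int64(289), 14); 
yaw 114.60344995911447 [0.5648 0.2083 0.062 ] [0.5857 0.1627 0.062 ]
119 head mid [0.5903 0.1305 0.066 ] [0.5941 0.1198 0.066 ] [0.5866 0.141  0.066 ]
barrel at 85 (np.float64(264.43037974683546), np.float64(81.43459915611814)) head (np.float64(262.08), np.float64(106.38666666666667))
```

Run:
```python
from h import *
plan([((.591,.130,.12),4),((.591,.130,.03),5)],19.2,45)
```

```text
[45, np.float64(22.2), np.float64(0.1), np.float64(19.7), np.float64(-0.0), np.float64(0.0), np.float64(0.0)]
[45, np.float64(22.1), np.float64(0.1), np.float64(19.7), np.float64(-0.0), np.float64(0.0), np.float64(0.0)]
[45, np.float64(22.1), np.float64(0.1), np.float64(19.7), np.float64(-0.0), np.float64(0.0), np.float64(0.0)]
[45, np.float64(22.1), np.float64(0.1), np.float64(19.7), np.float64(-0.0), np.float64(0.0), np.float64(0.0)]
[45, np.float64(0.0), np.float64(0.0), np.float64(18.0), np.float64(-0.0), np.float64(0.0), np.float64(0.0)]
[45, np.float64(0.0), np.float64(0.0), np.float64(18.0), np.float64(-0.0), np.float64(0.0), np.float64(0.0)]
[45, np.float64(0.0), np.float64(0.0), np.float64(18.0), np.float64(-0.0), np.float64(0.0), np.float64(0.0)]
[45, np.float64(0.0), np.float64(0.0), np.float64(18.0), np.float64(-0.0), np.float64(0.0), np.float64(0.0)]
[45, np.float64(0.0), np.float64(0.0), np.float64(18.0), np.float64(-0.0), np.float64(0.0), np.float64(0.0)]
```

Call:
play_rows:
  rows:
    - [45,22,0,19.7,0,0,0]
    - [45,22,0,19.7,0,0,0]
    - [45,22,0,19.7,0,0,0]
    - [45,22,0,19.7,0,0,0]
    - [45,0,0,20,0,0,0]
    - [45,0,0,20,0,0,0]
    - [45,0,0,20,0,0,0]
    - [45,0,0,20,0,0,0]

```text
time: 3.35
position: [0.5914, 0.1284, 0.0409]
tcp_rot: [0.001, 0.579, 0.815, -0.0]
wrist_force: [0.1, 0.3, -0.8]
width: 0.0415
grasp_force: 0.0
```

Call:
play_rows:
  rows:
    - [45,0,0,8,0,0,0]
    - [45,0,0,0,0,0,0]

```text
time: 3.55
position: [0.5905, 0.1294, 0.0323]
tcp_rot: [-0.0, 0.578, 0.816, -0.001]
wrist_force: [0.3, -0.2, 0.7]
width: 0.042
grasp_force: 0.0
```

Call:
play_rows:
  rows:
    - [0,0,0,0,0,0,0]
    - [0,0,0,0,0,0,0]
    - [0,0,0,0,0,0,0]
    - [0,0,0,0,0,0,0]
    - [0,0,0,0,0,0,0]
  squeeze: 40

```text
time: 4.05
position: [0.5901, 0.1311, 0.033]
tcp_rot: [-0.0, 0.577, 0.816, -0.001]
wrist_force: [-2.5, -1.5, 3.4]
width: 0.0159
grasp_force: 40.0
```

Run:
```python
from h import *
o=manip.get_obs();print({k:o[k] for k in("time","position","wrist_force","ft_torque","width","grasp_force")})
s=snap("scene","pics/s3.png")[1];d=snap("side","pics/d3.png")[1]
a=np.hstack([cv2.resize(s[110:220,310:420],(396,396),interpolation=2),cv2.resize(d[90:200,200:310],(396,396),interpolation=2)])
cv2.imwrite("pics/c3.png",a[:,:,::-1])
```

```text
{'time': 4.05, 'position': array([0.5901, 0.1311, 0.033 ]), 'wrist_force': array([-2.4918, -1.4848,  3.4271]), 'ft_torque': array([-0.2243,  0.5991, -0.0321]), 'width': 0.015864145597600344, 'grasp_force': 40.000213980674744}
```

View pics/c3.png

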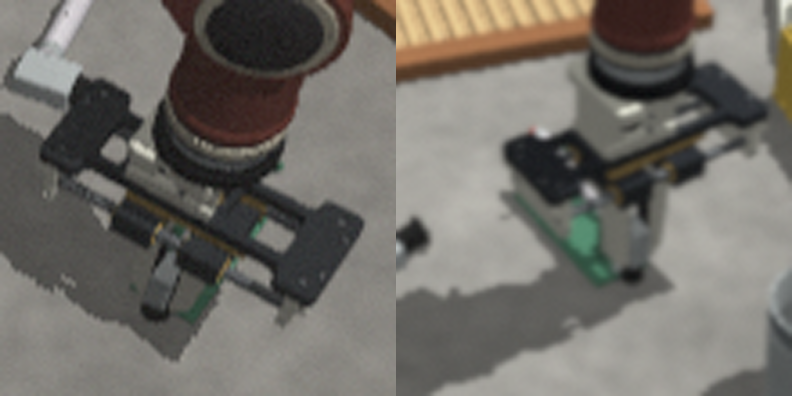

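The grip holds: width 15.9 mm at 40 N. The chuck is visible below the fingers, so I lift.

Call:
play_rows:
  rows:
    - [0,0,0,-10,0,0,0]
    - [0,0,0,-20,0,0,0]
    - [0,0,0,-40,0,0,0]
    - [0,0,0,-45,0,0,0]
    - [0,0,0,-45,0,0,0]
    - [0,0,0,-45,0,0,0]
    - [0,0,0,-20,0,0,0]
    - [0,0,0,0,0,0,0]

```text
time: 4.95
position: [0.5932, 0.1334, 0.2621]
tcp_rot: [0.003, 0.577, 0.817, 0.004]
wrist_force: [0.5, -0.5, -2.5]
width: 0.0158
grasp_force: 40.0
```

Run:
```python
from h import *
o=manip.get_obs();print({k:o[k] for k in("time","position","wrist_force","ft_torque","width","grasp_force")})
plan([((.5045,-.1715,.256),12)],19.2,0)
```

```text
{'time': 4.95, 'position': array([0.5932, 0.1334, 0.2621]), 'wrist_force': array([ 0.5171, -0.5463, -2.5177]), 'ft_torque': array([-0.0791, -0.1104, -0.0449]), 'width': 0.015832042459925425, 'grasp_force': 39.9988067150116}
[0, np.float64(-21.5), np.float64(-15.5), np.float64(0.4), np.float64(0.001), np.float64(0.0), np.float64(0.0)]
[0, np.float64(-21.5), np.float64(-15.4), np.float64(0.4), np.float64(0.001), np.float64(0.0), np.float64(0.0)]
[0, np.float64(-21.5), np.float64(-15.4), np.float64(0.4), np.float64(0.001), np.float64(0.0), np.float64(0.0)]
[0, np.float64(-21.5), np.float64(-15.4), np.float64(0.4), np.float64(0.001), np.float64(0.0), np.float64(0.0)]
[0, np.float64(-21.5), np.float64(-15.4), np.float64(0.4), np.float64(0.001), np.float64(0.0), np.float64(0.0)]
[0, np.float64(-21.5), np.float64(-15.4), np.float64(0.4), np.float64(0.001), np.float64(0.0), np.float64(0.0)]
[0, np.float64(-21.5), np.float64(-15.4), np.float64(0.4), np.float64(0.001), np.float64(0.0), np.float64(0.0)]
[0, np.float64(-21.5), np.float64(-15.4), np.float64(0.4), np.float64(0.001), np.float64(0.0), np.float64(0.0)]
[0, np.float64(-21.5), np.float64(-15.4), np.float64(0.5), np.float64(0.001), np.float64(0.0), np.float64(0.0)]
[0, np.float64(-21.5), np.float64(-15.4), np.float64(0.5), np.float64(0.001), np.float64(0.0), np.float64(0.0)]
[0, np.float64(-21.5), np.float64(-15.4), np.float64(0.5), np.float64(0.001), np.float64(0.0), np.float64(0.0)]
[0, np.float64(-21.6), np.float64(-15.3), np.float64(0.5), np.float64(0.001), np.float64(0.0), np.float64(0.0)]
```

Call:
play_rows:
  rows:
    - [0,-16,-11.5,0.4,0,0,0]
    - [0,-32,-23,0.8,0,0,0]
    - [0,-38,-27.5,1,0,0,0]
    - [0,-40,-28.5,1,0,0,0]
    - [0,-40,-28.5,1,0,0,0]
    - [0,-40,-28.5,1,0,0,0]
    - [0,-34,-25,0.6,0,0,0]
    - [0,-18,-12.5,0.4,0,0,0]

```text
time: 5.75
position: [0.4999, -0.1784, 0.2492]
tcp_rot: [-0.001, 0.58, 0.815, -0.002]
wrist_force: [-0.4, -0.1, -1.2]
width: 0.0154
grasp_force: 40.0
```

Call:
play_rows:
  rows:
    - [0,0,0,0,0,0,0]
    - [0,0,0,0,0,0,0]
    - [0,0,0,0,0,0,0]

```text
time: 6.05
position: [0.5029, -0.1709, 0.251]
tcp_rot: [-0.001, 0.576, 0.818, 0.001]
wrist_force: [-0.3, 0.3, -0.6]
width: 0.0156
grasp_force: 40.0
```

Run:
```python
from h import *
o=manip.get_obs();print({k:o[k] for k in("time","position","tcp_rot","wrist_force","ft_torque","width","grasp_force")})
cs,s=snap("scene","pics/s4.png");cd,d=snap("side","pics/d4.png"); 
for n in ("scene","side"): print(n,proj(cam(n),(.5045,-.1715,.206)),proj(cam(n),o["position"]-[0,0,.021]))
x,y=190,150;u,v=225,165
a=np.hstack([cv2.resize(s[y:y+80,x:x+80],(396,396),interpolation=2),cv2.resize(d[v:v+80,u:u+80],(396,396),interpolation=2)])
cv2.imwrite("pics/c4.png",a[:,:,::-1])
```

```text
{'time': 6.05, 'position': array([ 0.5029, -0.1709,  0.251 ]), 'tcp_rot': array([-0.0006,  0.5758,  0.8176,  0.0007]), 'wrist_force': array([-0.3429,  0.2892, -0.616 ]), 'ft_torque': array([-0.0769, -0.1133,  0.0187]), 'width': 0.015621455783794275, 'grasp_force': 39.998987317085266}
scene [226.5895 189.6217] [225.8399 182.5709]
side [265.3576 206.8734] [264.9296 198.6621]
```

View pics/c4.png

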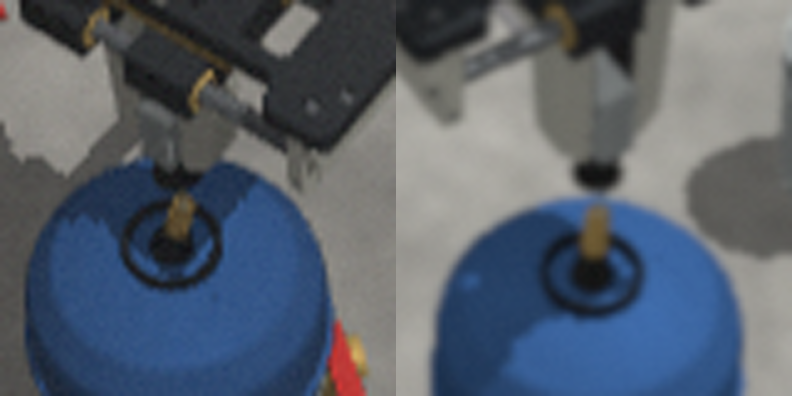

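The chuck mouth is at about scene (225.6,184.3) and side (265.6,200.1). The stem tip is just below it, at scene (226.8,189.8) and side (265.8,207.2). I'll triangulate both.

Run:
```python
from h import *
out={}
for n,f,(x,y,w,h) in (("scene","pics/s4.png",(217,178,17,14)),("side","pics/d4.png",(256,190,19,16))):
    im=cv2.imread(f)[y:y+h,x:x+w].astype(int); g=im.max(2)
    print(n); print(g)
s=cam("scene");d=cam("side")
m=tri([ray(s,(225.6,184.3)),ray(d,(265.6,200.1))]);t=tri([ray(s,(226.8,189.8)),ray(d,(265.8,207.2))]);print(m,t)
```

```text
scene
[[ 78  92  73  69  68  75  81  86  69  76  85  83  82  84  84  85  80]
 [113 103  72  69  73  74  80 100  69  75  85  89  86  83  86  82  80]
 [138 103  70  73  73  70  73  99  66  75  84  83  84  84  84  81  82]
 [119  99  79  76  69  68  75  98  69  70  85  84  84  84  85  83  78]
 [ 91 108 104  97  58  71  77  89  67  61  82  85  86  84  83  83  76]
 [ 80 101 100  96  41  51  68  71  61  32  73  85  86  87  86  79  80]
 [ 77  77  77  65  26  30  47  57  34  26  41  62  61  63  72  77  75]
 [ 79  78  78  69  29  29  24  30  25  25  21  28  29  36  73  81  81]
 [ 77  77  78  80  41  21  29  28  31  28  24  27  26  58  79  79  77]
 [ 75  76  81  81  67  40  32  28  24  28  34  41  63  76  78  78  80]
 [ 80  76  78  80  78  68  56  51  39  47  47  67  82  83  79  81  79]
 [ 75  78  80  77  82  74  69  59  70  70  72  71  79  81  78  79  83]
 [ 77  77  78  67  59  52  45  44 107  89  94  83  70  77  82  81  82]
 [ 80  65  59  37  27  27  26  53 106  94 100 104  62  52  75  83  86]]
side
[[108 108 110 110 111 110 109 106 102  95  93  93  93  91  89  92  98 107
  118]
 [108 109 109
[... 722 characters left out ...]
172 170 159 121  65  27  20  20  20  19  21  23  50  99 146 168 174
  173]
 [171 174 173 166 136  87  46  24  22  22  24  24  35  68 116 152 168 172
  173]
 [170 172 173 170 155 121  84  59  42  38  39  47  70 102 139 162 170 171
  171]
 [167 167 168 167 161 148 125 103  89  81  77  88 113 136 154 164 168 168
  169]
 [156 155 157 159 159 156 149 143 132 123 116 128 142 151 154 156 161 164
  166]
 [153 150 151 155 157 156 156 154 146 136 133 139 150 154 154 153 157 156
  157]]
(array([ 0.5041, -0.1724,  0.2268]), [np.float64(0.00022238521570804812), np.float64(0.00022238521570806238)]) (array([ 0.5051, -0.1716,  0.2055]), [np.float64(0.0004173884410694071), np.float64(0.0004173884410693523)])
```

Run:
```python
from h import *
s=cam("scene");d=cam("side")
m=tri([ray(s,(225.4,184.9)),ray(d,(265.2,199.7))]);t=tri([ray(s,(226.7,189.8)),ray(d,(265.8,207))]);print(m,t)
df=t[0]-m[0];print(df)
Rm=rot(manip.get_obs()["tcp_rot"]); print("tool",Rm.T@df*1000, "TCP->mouth",Rm.T@(m[0]-[.5029,-.1709,.251])*1000)
```

```text
(array([ 0.5041, -0.1724,  0.2267]), [np.float64(0.001374376736931041), np.float64(0.0013743767369311115)]) (array([ 0.5052, -0.1718,  0.206 ]), [np.float64(0.00023437870899218626), np.float64(0.00023437870899224177)])
[ 0.0011  0.0006 -0.0206]
tool [ 0.1923  1.2032 20.6402] TCP->mouth [-1.811   0.6121 24.3269]
```

Call:
play_rows:
  rows:
    - [0,0,1,4,0,0,0]
    - [0,0,0,6,0,0,0]
    - [0,0,0,4,0,0,0]
    - [0,0,0,2,0,0,0]
    - [0,0,0,0,0,0,0]
    - [0,0,0,0,0,0,0]

```text
time: 6.75
position: [0.5035, -0.1729, 0.2355]
tcp_rot: [0.0, 0.577, 0.817, 0.0]
wrist_force: [-0.5, 0.3, -1.4]
width: 0.0159
grasp_force: 40.0
```

Run:
```python
from h import *
o=manip.get_obs();print({k:o[k] for k in("time","position","tcp_rot","wrist_force","ft_torque")})
cs,s=snap("scene","pics/s5.png");cd,d=snap("side","pics/d5.png"); 
x,y=208,170;u,v=246,185
a=np.hstack([cv2.resize(s[y:y+40,x:x+40],(396,396),interpolation=2),cv2.resize(d[v:v+40,u:u+40],(396,396),interpolation=2)])
cv2.imwrite("pics/c5.png",a[:,:,::-1])
```

```text
{'time': 6.75, 'position': array([ 0.5035, -0.1729,  0.2355]), 'tcp_rot': array([0.    , 0.5773, 0.8165, 0.0001]), 'wrist_force': array([-0.5091,  0.2561, -1.3921]), 'ft_torque': array([-0.1376, -0.1082,  0.0055])}
```

View pics/c5.png

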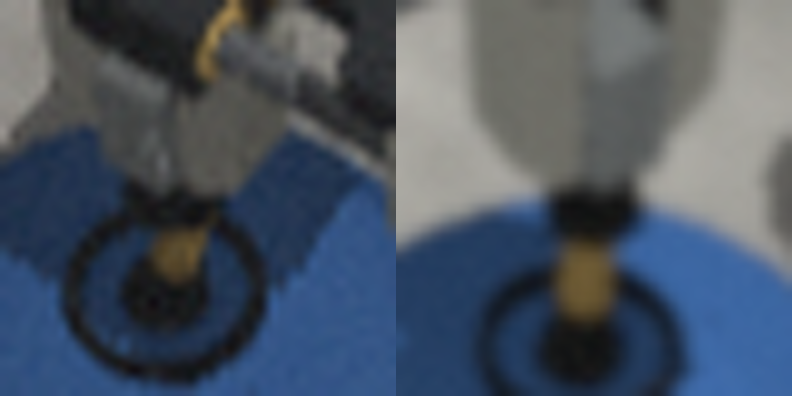

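The chuck is just above the tip. In the scene view the tip lies right of the mouth centre (about 192 against 172 in the crop, roughly 2 px); in the side view the two are nearly aligned. I'll get numbers.

Run:
```python
from h import *
for n,f,(x,y,w,h) in (("scene","pics/s5.png",(217,186,17,12)),("side","pics/d5.png",(256,201,19,14))):
    im=cv2.imread(f)[y:y+h,x:x+w].astype(int); print(n); print(im[...,2]); print(im[...,0])
s=cam("scene");d=cam("side")
# pixel shift per mm in tool x,y and z
Rm=Rt(19.2);p=np.array([.505,-.172,.208])
for c in(s,d): print([proj(c,p+Rm[:,i]*.001)-proj(c,p) for i in range(3)])
```

```text
scene
[[ 33  48  56  65  70  69  70  95  66  75  85  86  85  85  87  74  73]
 [ 34  38  39  49  64  70  68  86  67  71  85  86  82  86  89  78  57]
 [ 31  35  36  32  36  52  64  71  58  56  75  84  86  82  86  65  36]
 [ 35  40  36  27  23  26  43  52  31  30  53  65  65  59  66  41  31]
 [ 35  36  37  32  26  25  30  24  22  29  23  26  29  22  35  35  38]
 [ 32  28  37  23  30  26  21  29  26  23  21  20  37  29  33  38  37]
 [ 28  29  26  26  27  26  25  25  29  29  22  36  41  24  30  32  39]
 [ 26  22  23  27  34  30  35  50  56  65  65  71  30  25  27  26  38]
 [ 28  20  29  33  34  29  53  72  83  89  91  77  34  29  27  26  34]
 [ 26  28  33  36  31  34  59  79  89  87 102  58  35  31  31  28  24]
 [ 28  30  33  34  26  27  51  82  86  82  91  35  36  32  34  27  26]
 [ 28  31  35  30  30  26  37  62  75  70  64  31  36  36  30  30  29]]
[[ 77  80  72  73  72  70  72 100  67  73  80  79  79  80  81  70  75]
 [ 79  81  77  68  65  74  69  88  71  70  82  81  75  81  83  74  77]
 [ 78  78  79  58  36  56  64  74  59  53  68  79  81  77  82  78  78]
 [ 81  82  79  47  28  29  4
[... 2346 characters left out ...]
49  29  25  20  24  32  54  88 121 146 159 161
  160]
 [ 95  93  94  93  88  82  66  47  35  28  31  52  91 128 151 158 160 161
  162]
 [ 96  94  94  93  90  87  72  56  46  44  48  73 114 146 160 161 162 161
  161]
 [ 95  94  88  83  79  70  60  55  51  52  54  72 105 134 150 159 161 162
  163]
 [ 91  83  71  57  50  44  43  48  52  52  50  53  66  93 122 145 157 162
  164]
 [ 79  59  41  33  33  36  44  49  51  53  47  43  38  48  76 111 140 157
  162]
 [ 58  36  33  41  52  56  51  51  51  50  48  47  42  38  41  65 106 141
  158]]
[array([ 0.305 , -0.3485]), array([0.3995, 0.2518]), array([0.0228, 0.2598])]
[array([-0.2893, -0.3363]), array([ 0.4293, -0.2116]), array([-0.0192,  0.3322])]
```

Run:
```python
from h import *
s=cam("scene");d=cam("side");o=manip.get_obs();Rm=rot(o["tcp_rot"]);print(o["position"],o["time"])
m=tri([ray(s,(225.2,190.4)),ray(d,(265.4,205.5))]);print(m,Rm.T@(m[0]-[.5035,-.1729,.2355])*1000)
for a,b in(((226.7,189.8),(265.8,207)),((226.6,189.6),(265.5,207))):
    t=tri([ray(s,a),ray(d,b)]);print(t,Rm.T@(t[0]-m[0])*1000)
c=tri([ray(s,(224.6,199.5)),ray(d,(264.5,220.5))]);print(Rm.T@(c[0]-m[0])*1000)
```

```text
[ 0.5036 -0.173   0.2357] 6.85
(array([ 0.5052, -0.1741,  0.2104]), [np.float64(0.0021816048485486053), np.float64(0.0021816048485486794)]) [-1.7251  1.1404 25.089 ]
(array([ 0.5052, -0.1718,  0.206 ]), [np.float64(0.00023437870899218626), np.float64(0.00023437870899224177)]) [2.2488 0.791  4.3795]
(array([ 0.5046, -0.1716,  0.206 ]), [np.float64(0.00020572715306506456), np.float64(0.00020572715306503147)]) [2.5538 0.3203 4.4198]
[-1.9739 -3.2253 40.155 ]
```

Call:
play_rows:
  rows:
    - [0,1,0.8,0,0,0,0]
    - [0,1,0.8,0,0,0,0]
    - [0,0,0,0,0,0,0]
    - [0,0,0,0,0,0,0]
    - [0,0,0,0,0,0,0]

```text
time: 7.35
position: [0.5043, -0.1705, 0.2355]
tcp_rot: [-0.0, 0.577, 0.817, -0.0]
wrist_force: [0.9, 0.1, -1.6]
width: 0.0156
grasp_force: 40.0
```

```bash
cat > look.py <<'E'
from h import *
o=manip.get_obs();print({k:o[k] for k in("time","position","wrist_force","ft_torque")})
def edges(g,lo,hi,thr):
    # subpixel outer edges of the dark run around the middle
    k=np.nonzero(g[lo:hi]<thr)[0]
    if len(k)<3: return None
    a,b=k[0]+lo,k[-1]+lo
    l=a-(thr-g[a])/max(g[a-1]-g[a],1); r=b+(thr-g[b])/max(g[b+1]-g[b],1); return round((l+r)/2,2),round(r-l,2)
for n,rows,lo,hi in(("scene",range(187,196),217,234),("side",range(201,212),256,275)):
    im=vision.capture(n).astype(float)
    print(n,"dark(blue)",[(r,edges(im[r,:,2],lo,hi,52 if n=="scene" else 75)) for r in rows])
    br=im[...,0]-im[...,2]
    print("brass",[(r,round(float((np.arange(lo,hi)*np.clip(br[r,lo:hi],12,99)-12*np.arange(lo,hi)).sum()/max((np.clip(br[r,lo:hi],12,99)-12).sum(),1)),2)) for r in range(rows[-1]-3,rows[-1]+5)])
E
python3 look.py
```

```text
{'time': 7.35, 'position': array([ 0.5043, -0.1705,  0.2355]), 'wrist_force': array([ 0.8662,  0.1314, -1.609 ]), 'ft_torque': array([-0.1576, -0.1614, -0.0356])}
scene dark(blue) [(187, None), (188, (np.float64(224.43), np.float64(6.43))), (189, (np.float64(225.9), np.float64(9.01))), (190, (np.float64(226.03), np.float64(9.77))), (191, (np.float64(225.06), np.float64(11.07))), (192, (np.float64(224.33), np.float64(13.18))), (193, (np.float64(224.43), np.float64(15.67))), (194, (np.float64(224.18), np.float64(17.7))), (195, (np.float64(217.23), np.float64(32.46)))]
brass [(192, 224.0), (193, 225.71), (194, 225.89), (195, 225.59), (196, 225.41), (197, 225.57), (198, 225.5), (199, 0.0)]
side dark(blue) [(201, None), (202, (np.float64(266.48), np.float64(5.29))), (203, (np.float64(265.56), np.float64(7.9))), (204, (np.float64(265.52), np.float64(8.86))), (205, (np.float64(265.52), np.float64(9.12))), (206, (np.float64(265.36), np.float64(8.73))), (207, (np.float64(264.81), np.float64(7.98))), (208, (np.float64(264.56), np.float64(6.26))), (209, (np.float64(264.62), np.float64(5.02))), (210, (np.float64(264.45), np.float64(4.78))), (211, (np.float64(263.64), np.float64(6.78)))]
brass [(208, 264.91), (209, 264.8), (210, 264.69), (211, 264.71), (212, 264.62), (213, 264.58), (214, 264.62), (215, 264.65)]
```

Call:
play_rows:
  rows:
    - [0,0.7,0.3,1.5,0,0,0]
    - [0,0,0,1.5,0,0,0]
    - [0,0,0,1,0,0,0]
    - [0,0,0,1,0,0,0]
    - [0,0,0,1,0,0,0]
    - [0,0,0,0,0,0,0]

```text
time: 8.05
position: [0.5043, -0.1697, 0.2293]
tcp_rot: [-0.0, 0.577, 0.817, -0.0]
wrist_force: [-0.2, 0.1, -1.7]
width: 0.0158
grasp_force: 40.0
```

Call:
play_rows:
  rows:
    - [0,0,0,1,0,0,0]
    - [0,0,0,1,0,0,0]
    - [0,0,0,0,0,0,0]

```text
time: 8.35
position: [0.5043, -0.1697, 0.2273]
tcp_rot: [-0.0, 0.577, 0.817, -0.0]
wrist_force: [-0.1, -0.3, -2.0]
width: 0.0161
grasp_force: 40.0
```

```bash
python3 look.py
python3 - <<'E'
from h import *
s=cv2.imread("pics/x.png") if 0 else None
cs,s=snap("scene","pics/s6.png");cd,d=snap("side","pics/d6.png")
for n,f,(x,y,w,h) in (("scene","pics/s6.png",(217,190,17,10)),("side","pics/d6.png",(256,205,19,11))):
    im=cv2.imread(f)[y:y+h,x:x+w].astype(int); print(n); print(im[...,2]-im[...,0])
E
```

```text
{'time': 8.35, 'position': array([ 0.5043, -0.1697,  0.2273]), 'wrist_force': array([-0.0521, -0.2979, -2.0384]), 'ft_torque': array([-0.0585, -0.1106,  0.0249])}
scene dark(blue) [(187, None), (188, None), (189, None), (190, (np.float64(224.81), np.float64(7.1))), (191, (np.float64(225.15), np.float64(11.7))), (192, (np.float64(224.62), np.float64(14.1))), (193, (np.float64(224.41), np.float64(15.74))), (194, (np.float64(224.3), np.float64(17.66))), (195, (np.float64(218.69), np.float64(29.38)))]
brass [(192, 0.0), (193, 0.0), (194, 224.5), (195, 225.42), (196, 225.51), (197, 225.44), (198, 225.6), (199, 0.0)]
side dark(blue) [(201, None), (202, None), (203, None), (204, None), (205, (np.float64(265.1), np.float64(8.03))), (206, (np.float64(264.76), np.float64(9.44))), (207, (np.float64(264.65), np.float64(10.07))), (208, (np.float64(264.63), np.float64(9.63))), (209, (np.float64(264.67), np.float64(8.56))), (210, (np.float64(264.62), np.float64(7.53))), (211, (np.float64(264.21), np.float64(8.16)))]
brass [(208, 0.0), (209, 0.0), (210, 264.5), (211, 264.83), (212, 264.67), (213, 26
[... 1158 characters left out ...]
 [ -59  -58  -59  -57  -49  -35  -15   -1    2    3    3   -1  -15  -46
   -76  -96 -101 -102 -100]
 [ -60  -60  -59  -58  -54  -42  -15    7   14   14   14    5  -23  -59
   -86  -99 -102 -102 -102]
 [ -60  -58  -54  -52  -47  -32    0   26   38   38   35   20  -16  -60
   -86  -98 -102 -103 -103]
 [ -56  -51  -41  -32  -25   -8   24   45   54   52   49   37    3  -39
   -69  -88 -100 -103 -104]
 [ -48  -32  -20  -14  -13    1   31   51   57   55   51   39   13  -15
   -38  -65  -89 -100 -104]
 [ -32  -18  -13  -21  -27  -14   24   50   56   55   50   33    2  -15
   -18  -38  -66  -89 -100]
 [ -18  -18  -32  -40  -46  -30   15   45   54   54   46   23  -15  -35
   -26  -20  -37  -68  -90]]
```

Call:
play_rows:
  rows:
    - [0,0,0,1,0,0,0]
    - [0,0,0,1,0,0,0]
    - [0,0,0,0,0,0,0]

```text
time: 8.85
position: [0.5042, -0.1697, 0.2253]
tcp_rot: [-0.0, 0.577, 0.817, -0.0]
wrist_force: [0.0, -0.2, -0.7]
width: 0.0159
grasp_force: 40.0
```

Call:
play_rows:
  rows:
    - [0,0,0,1,0,0,0]
    - [0,0,0,1,0,0,0]
    - [0,0,0,0,0,0,0]

```text
time: 9.15
position: [0.5042, -0.1697, 0.2233]
tcp_rot: [-0.0, 0.577, 0.817, -0.0]
wrist_force: [-0.1, -0.1, -1.4]
width: 0.0158
grasp_force: 40.0
```

Call:
play_rows:
  rows:
    - [0,0,0,1,0,0,0]
    - [0,0,0,1,0,0,0]
    - [0,0,0,0,0,0,0]

```text
time: 9.45
position: [0.5043, -0.1697, 0.2213]
tcp_rot: [-0.0, 0.577, 0.817, -0.0]
wrist_force: [-0.2, -0.2, -0.7]
width: 0.0157
grasp_force: 40.0
```

```bash
python3 look.py | head -3
python3 - <<'E'
from h import *
s=cam("scene");d=cam("side")
cs,a=snap("scene","pics/s7.png");cd,b=snap("side","pics/d7.png")
A=a[165:215,205:255];B=b[180:230,240:290]
cv2.imwrite("pics/c7.png",np.hstack([cv2.resize(A,(396,396),interpolation=2),cv2.resize(B,(396,396),interpolation=2)])[:,:,::-1])
E
```

```text
{'time': 9.45, 'position': array([ 0.5043, -0.1697,  0.2213]), 'wrist_force': array([-0.1578, -0.2034, -0.6775]), 'ft_torque': array([-0.0843, -0.0669,  0.0447])}
scene dark(blue) [(187, None), (188, None), (189, None), (190, None), (191, (np.float64(221.37), np.float64(4.16))), (192, (np.float64(223.14), np.float64(11.07))), (193, (np.float64(224.41), np.float64(15.69))), (194, (np.float64(224.09), np.float64(18.04))), (195, (np.float64(217.76), np.float64(31.51)))]
brass [(192, 0.0), (193, 0.0), (194, 0.0), (195, 0.0), (196, 224.71), (197, 225.04), (198, 225.5), (199, 0.0)]
```

View pics/c7.png

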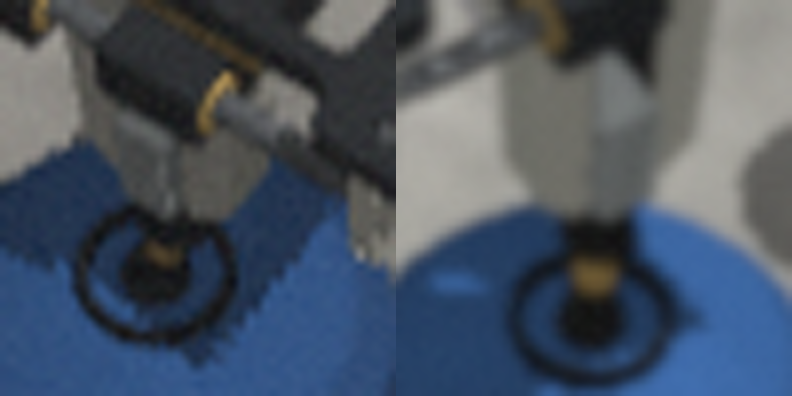

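The chuck sits over the stem in both views, with no contact force. I go 2 mm deeper and carry it to the axis.

Call:
play_rows:
  rows:
    - [0,0,0,1,0,0,0]
    - [0,0,0,1,0,0,0]
    - [0,-0.8,-1,0,0,0,0]
    - [0,-0.8,-1,0,0,0,0]
    - [0,0,0,0,0,0,0]

```text
time: 10.15
position: [0.5031, -0.1717, 0.2195]
tcp_rot: [-0.0, 0.577, 0.817, 0.0]
wrist_force: [0.3, 0.2, -1.5]
width: 0.0157
grasp_force: 40.0
```

Call:
play_rows:
  rows:
    - [0,-0.8,-1,0,0,0,0]
    - [0,-0.8,-1,0,0,0,0]
    - [0,0,0,0,0,0,0]
    - [0,0,0,0,0,0,0]

```text
time: 10.55
position: [0.5024, -0.1731, 0.2198]
tcp_rot: [0.0, 0.577, 0.817, 0.001]
wrist_force: [1.8, 3.5, -1.3]
width: 0.0161
grasp_force: 40.0
```

Call:
play_rows:
  rows:
    - [0,-0.5,-0.5,0,0,0,0]
    - [0,-0.5,-0.5,0,0,0,0]
    - [0,-0.5,-0.5,0,0,0,0]
    - [0,-0.5,-0.5,0,0,0,0]
    - [0,0,0,0,0,0,0]
    - [0,0,0,0,0,0,0]

```text
time: 11.15
position: [0.5007, -0.1767, 0.2198]
tcp_rot: [0.0, 0.577, 0.817, 0.0]
wrist_force: [1.6, 3.2, 2.7]
width: 0.016
grasp_force: 40.0
```

Run:
```python
from h import *
o=manip.get_obs();print({k:o[k] for k in("time","position","wrist_force","ft_torque")})
cs,a=snap("scene","pics/s8.png");cd,b=snap("side","pics/d8.png")
for n,f,(x,y,w,h) in (("scene","pics/s8.png",(212,189,26,20)),("side","pics/d8.png",(252,205,26,26))):
    im=cv2.imread(f)[y:y+h,x:x+w].astype(int); print(n);
    for r,(A) in enumerate(im): print(y+r,' '.join('%2d'%min(99,v//2) if q<18 else '%2dB'%(v//2) for v,q in zip(A[:,0],A[:,2]-A[:,0])))
```

```text
{'time': 11.15, 'position': array([ 0.5007, -0.1767,  0.2198]), 'wrist_force': array([1.6455, 3.1898, 2.7314]), 'ft_torque': array([ 0.8696, -0.6351, -0.0048])}
scene
189 37 38 39 38 37 36 34 35 36 41 32 34 37 39 37 40 39 39 36 37 37 38 41 41 41 41
190 40 38 38 39 39 36 36 33 34 38 35 34 38 39 39 38 40 40 37 37 40 40 40 40 41 40
191 37 38 40 38 39 37 31 29 37 37 36 34 34 39 38 39 41 41 37 37 40 41 41 41 40 41
192 38 38 39 41 39 33 19 18 28 33 34 28 27 37 39 39 39 41 28 26 36 40 41 42 41 41
193 38 39 38 39 31 19 14 10 17 22 29 18 17 24 29 31 31 37 14 13 25 36 42 42 42 41
194 38 39 37 34 19 11 20 13 16 14 15 13 11 13 19 18 27 37 32 20 13 24 42 39 41 41
195 39 41 39 26 14 16 31 18 14 14 11 10 14 13 13 19 38 39 40 34 15 16 37 41 40 41
196 39 37 34 18 14 32 38 33 21 12 13 12 12 14 15 18 35 38 40 40 21 15 27 41 41 41
197 39 38 30 12 17 38 39 38 31 13 14 15 16B 17B 15 15 21 40 39 39 33 14 22 40 39 40
198 38 38 28 15 26 39 38 38 24 11 13 16 17B 16B 13 11 18 36 39 38 39 21 19 41 40 39
199 38 39 26 20 31 39 38 36 17 12 11 15 12 13 14 15 16 34 40 41 41 23 15 40 40 55
200 52 39 31 17 31 39 39 39
[... 2153 characters left out ...]
12 12 11 14 20 32 42 46 44 38 29 29 40 47 56
223 51 49 40 27 24 35 43 46 42 34 26 20 18 18 22 31 40 44 44 38 28 22 31 42 51 61
224 51 50 44 34 21 24 33 40 42 41 37 33 32 32 35 39 43 42 38 29 22 28 41 52 60 73
225 51 51 48 40 28 19 21 28 35 38 38 40 39 38 38 39 37 34 28 23 30 48 62 68 74 81
226 51 50 50 46 37 27 21 18 20 24 28 32 33 32 30 29 26 24 25 36 52 70 79 83 84 84
227 51 50 50 49 45 40 30 23 18 16 17 17 17 19 19 22 26 35 45 58 71 82 86 87 87 86
228 51 51 51 50 49 47 43 37 31 28 26 28 28 28 31 37 49 60 68 75 83 86 86 87 87 87
229 50 50 50 50 50 49 50 49 47 46 50 55 56 57 58 63 71 79 82 84 85 85 86 86 86 86
230 50 50 50 49 51 52 59 63 64 65 70 75 76 77 77 79 82 84 85 85 86 85 86 86 86 86
```

The chuck is now within about 1 mm of the axis in both views. I relieve the side force slightly and push down gently.

Call:
play_rows:
  rows:
    - [0,0.2,0.6,0,0,0,0]
    - [0,0,0,1,0,0,0]
    - [0,0,0,1,0,0,0]
    - [0,0,0,0,0,0,0]

```text
time: 11.65
position: [0.5007, -0.1765, 0.2172]
tcp_rot: [-0.0, 0.577, 0.816, -0.0]
wrist_force: [1.7, 2.3, 1.3]
width: 0.0158
grasp_force: 40.0
```

Call:
play_rows:
  rows:
    - [0,0,0,1,0,0,0]
    - [0,0,0,1,0,0,0]
    - [0,0,0,0,0,0,0]

```text
time: 11.95
position: [0.5008, -0.1765, 0.2156]
tcp_rot: [-0.0, 0.577, 0.817, -0.0]
wrist_force: [0.8, 2.4, 3.0]
width: 0.0158
grasp_force: 40.0
```

Call:
play_rows:
  rows:
    - [0,0,0,0.8,0,0,0]
    - [0,0,0,0.8,0,0,0]
    - [0,0,0,0,0,0,0]

```text
time: 12.25
position: [0.5009, -0.1765, 0.2141]
tcp_rot: [0.0, 0.577, 0.817, -0.0]
wrist_force: [0.4, 2.2, 4.0]
width: 0.0154
grasp_force: 40.0
```

Call:
play_rows:
  rows:
    - [0,0,0,0.7,0,0,0]
    - [0,0,0,0,0,0,0]

```text
time: 12.45
position: [0.5009, -0.1764, 0.2133]
tcp_rot: [0.0, 0.577, 0.817, -0.0]
wrist_force: [0.4, 2.0, 4.5]
width: 0.0157
grasp_force: 40.0
```

Call:
play_rows:
  rows:
    - [0,0,0,0.7,0,0,0]
    - [0,0,0,0,0,0,0]

```text
time: 12.65
position: [0.5009, -0.1764, 0.2126]
tcp_rot: [0.0, 0.577, 0.817, -0.0]
wrist_force: [-0.0, 1.2, 5.1]
width: 0.0159
grasp_force: 40.0
```

Call:
play_rows:
  rows:
    - [0,0,0,0.6,0,0,0]
    - [0,0,0,0,0,0,0]

```text
time: 12.85
position: [0.5009, -0.1764, 0.212]
tcp_rot: [0.0, 0.577, 0.817, -0.0]
wrist_force: [0.3, 1.8, 4.9]
width: 0.0156
grasp_force: 40.0
```

Call:
play_rows:
  rows:
    - [0,0,0,0.6,0,0,0]
    - [0,0,0,0,0,0,0]

```text
time: 13.05
position: [0.5009, -0.1764, 0.2115]
tcp_rot: [0.0, 0.577, 0.817, -0.0]
wrist_force: [0.6, 1.9, 5.7]
width: 0.0156
grasp_force: 40.0
```

Call:
play_rows:
  rows:
    - [0,0,0,0.6,0,0,0]
    - [0,0,0,0,0,0,0]

```text
time: 13.25
position: [0.5009, -0.1764, 0.211]
tcp_rot: [0.0, 0.577, 0.817, -0.0]
wrist_force: [-0.4, 2.4, 6.4]
width: 0.0157
grasp_force: 40.0
```

Call:
play_rows:
  rows:
    - [0,0,0,0.6,0,0,0]
    - [0,0,0,0,0,0,0]

```text
time: 13.45
position: [0.501, -0.1764, 0.2106]
tcp_rot: [0.0, 0.577, 0.817, -0.0]
wrist_force: [-1.4, 2.2, 7.9]
width: 0.0155
grasp_force: 40.0
```

Call:
play_rows:
  rows:
    - [0,0,0,0.6,0,0,0]
    - [0,0,0,0,0,0,0]

```text
time: 13.65
position: [0.501, -0.1765, 0.2103]
tcp_rot: [0.0, 0.577, 0.816, -0.0]
wrist_force: [-1.4, 1.9, 7.6]
width: 0.016
grasp_force: 40.0
```

Call:
play_rows:
  rows:
    - [0,0,0,0.5,0,0,0]
    - [0,0,0,0,0,0,0]

```text
time: 13.85
position: [0.5011, -0.1765, 0.21]
tcp_rot: [0.001, 0.577, 0.816, -0.0]
wrist_force: [-0.9, 1.0, 9.7]
width: 0.0159
grasp_force: 40.0
```

Run:
```python
from h import *
o=manip.get_obs();print({k:o[k] for k in("time","position","wrist_force","ft_torque")})
Rm=rot(o["tcp_rot"])
for n in("wrist","scene","side"):
    c,im=snap(n,f"pics/{n}9.png"); h=cv2.cvtColor(im,cv2.COLOR_RGB2HSV)
    for L in(.142,.172): print(n,proj(c,o["position"]+Rm@[L-.0018,0,-.021]))
    x,y=proj(c,o["position"]+Rm@[.155,0,-.021]).astype(int)
    m=((h[...,0]<8)|(h[...,0]>172))&(h[...,1]>120)&(h[...,2]>80); yy,xx=np.nonzero(m[max(0,y-40):y+40,max(0,x-40):x+40]); 
    if len(xx): print("red",xx.mean()+max(0,x-40),yy.mean()+max(0,y-40),len(xx))
```

```text
{'time': 13.85, 'position': array([ 0.5011, -0.1765,  0.21  ]), 'wrist_force': array([-0.9386,  1.0295,  9.747 ]), 'ft_torque': array([0.471 , 0.1286, 0.003 ])}
wrist [259.0946 -28.4233]
wrist [ 259.1086 -117.0073]
red 294.78125 133.4375 64
scene [264.0108 136.2276]
scene [272.2002 126.9069]
red 237.16949152542372 106.16949152542372 59
side [226.8076 157.4588]
side [219.6408 149.31  ]
red 219.33333333333334 148.33333333333334 3
```

The side view shows the red rod end at (219,148), which puts the rod out about 30 mm. I push slightly firmer and hold.

Call:
play_rows:
  rows:
    - [0,0,0,0.5,0,0,0]
    - [0,0,0,0,0,0,0]

```text
time: 14.2
position: [0.5011, -0.1765, 0.2098]
tcp_rot: [0.001, 0.577, 0.817, -0.0]
wrist_force: [-0.6, 2.7, 10.8]
width: 0.0158
grasp_force: 40.0
```

Call:
play_rows:
  rows:
    - [0,0,0,0.5,0,0,0]
    - [0,0,0,0,0,0,0]

```text
time: 14.4
position: [0.5011, -0.1765, 0.2095]
tcp_rot: [0.001, 0.577, 0.817, -0.0]
wrist_force: [-1.8, 3.0, 12.3]
width: 0.016
grasp_force: 40.0
```

Call:
play_rows:
  rows:
    - [0,0,0,0,0,0,0]
    - [0,0,0,0,0,0,0]
    - [0,0,0,0,0,0,0]
    - [0,0,0,0,0,0,0]
    - [0,0,0,0,0,0,0]
    - [0,0,0,0,0,0,0]
    - [0,0,0,0,0,0,0]
    - [0,0,0,0,0,0,0]

```text
time: 15.2
position: [0.5011, -0.1765, 0.2096]
tcp_rot: [0.001, 0.577, 0.816, -0.0]
wrist_force: [-1.5, 2.5, 12.7]
width: 0.0156
grasp_force: 40.0
```

Call:
play_rows:
  rows:
    - [0,0,0,0,0,0,0]
    - [0,0,0,0,0,0,0]
    - [0,0,0,0,0,0,0]
    - [0,0,0,0,0,0,0]
    - [0,0,0,0,0,0,0]
    - [0,0,0,0,0,0,0]
    - [0,0,0,0,0,0,0]
    - [0,0,0,0,0,0,0]

```text
time: 16.0
position: [0.5011, -0.1764, 0.2095]
tcp_rot: [0.001, 0.577, 0.817, -0.0]
wrist_force: [-2.2, 3.4, 12.6]
width: 0.0155
grasp_force: 40.0
```

Run:
```python
from h import *
o=manip.get_obs();print({k:o[k] for k in("time","position","wrist_force","tcp_rot")})
c=cam("side");im=vision.capture("side").astype(int)[140:162,212:236];print(im[...,0]-im[...,1]);print(im.min(2))
```

```text
{'time': 16.0, 'position': array([ 0.5011, -0.1764,  0.2095]), 'wrist_force': array([-2.1712,  3.3732, 12.6014]), 'tcp_rot': array([ 0.0007,  0.5773,  0.8165, -0.0003])}
[[  3   2   1   2   2   2   2   2   2   0   1   2   1   1   2   1   1   2
    2   2   1   2   2   2]
 [  2   1   2   3   2   1   2   2   1   2   3   2   2   2   1   1   2   2
    2   1   2   1   0  -3]
 [  2   2   2   3   3   2   2   2   2   1   3   3   2   2   2   1   2   2
    1   2   0  -3  -9 -17]
 [  2   2   2   2   3   2   3   2   2   3   2   2   2   3   2   1   1   1
    2   1  -2 -14 -30 -42]
 [  2   2   3   3   3   4   3   3   2   1   2   3   3   2   2   2   2   3
    1   1  -6 -25 -46 -55]
 [  2   1   2   3   3   3   3   2   2   3   2   2   2   2   3   2   2   2
    2   0  -3 -16 -39 -52]
 [  2   1   2   3   3   2   3   5   6   4   2   2   2   2   1   3   1   2
    1   1  -1  -5 -20 -40]
 [  3   3   2   2   1   4  12  28  32  21   6   2   2   2   3   2   2   1
    1   1   1  -1  -5 -20]
 [  3   3   2   2   1  10  36  75  83  51  15   5   3   2   4   2   2   2
    1   2   2   2  -1  -6]
 [  3   2   2   1   3
[... 2815 characters left out ...]
72 174 174 176 176 176 174 171 167 153 146 165 197 212 207 198 189
  179 171 170 170 169 166]
 [170 169 170 171 173 173 171 172 171 169 158 144 154 189 211 208 206 202
  189 175 170 169 167 167]
 [168 168 168 169 169 170 169 169 166 167 165 156 156 175 188 199 209 216
  211 199 182 171 168 168]
 [167 168 167 166 167 168 167 166 167 165 164 158 152 154 170 192 217 229
  232 227 212 184 169 167]
 [166 166 165 166 166 167 168 166 165 164 162 155 139 136 157 186 216 229
  235 237 229 210 184 170]
 [166 165 165 166 166 167 167 166 166 164 163 155 137 127 145 173 202 220
  231 236 236 228 208 182]
 [166 166 165 166 167 167 168 167 166 165 164 160 144 125 131 154 181 205
  224 232 237 235 225 199]]
```

The rod is out: a thin white rod runs from the tail at about (226,156) to the red end at (219,149). Held for well over a second at about 13 N. Now I lift straight off.

Call:
play_rows:
  rows:
    - [0,0,0,-3,0,0,0]
    - [0,0,0,-4,0,0,0]
    - [0,0,0,-5,0,0,0]
    - [0,0,0,-6,0,0,0]
    - [0,0,0,-10,0,0,0]
    - [0,0,0,-15,0,0,0]
    - [0,0,0,-15,0,0,0]
    - [0,0,0,0,0,0,0]

```text
time: 16.85
position: [0.5014, -0.1774, 0.268]
tcp_rot: [0.002, 0.578, 0.816, -0.0]
wrist_force: [-0.3, -0.2, -1.5]
width: 0.0159
grasp_force: 40.0
```

Run:
```python
from h import *
o=manip.get_obs();print({k:o[k] for k in("time","position","wrist_force","tcp_rot")})
Rm=rot(o["tcp_rot"]); print(Rm.T@(np.array([.5898,.1311,.12])-o["position"])*1000, R.from_matrix(Rm.T@Rt(19.35)).as_rotvec())
```

```text
{'time': 16.85, 'position': array([ 0.5014, -0.1774,  0.268 ]), 'wrist_force': array([-0.3338, -0.1882, -1.508 ]), 'tcp_rot': array([ 0.0018,  0.5778,  0.8162, -0.0003])}
[262.1131 185.6345 147.3981] [0.0016 0.0033 0.001 ]
```

Call:
play_rows:
  rows:
    - [0,12,8.6,0,0,0,0]
    - [0,25,17,0,0,0,0]
    - [0,30,22,0,0,0,0]
    - [0,32,23,0,0,0,0]
    - [0,32,23,0,0,0,0]
    - [0,32,23,0,0,0,0]
    - [0,32,23,0,0,0,0]
    - [0,30,21,0,0,0,0]

```text
time: 17.65
position: [0.5765, 0.0922, 0.2648]
tcp_rot: [-0.001, 0.577, 0.817, -0.001]
wrist_force: [0.1, 0.1, -0.9]
width: 0.0157
grasp_force: 40.0
```

Call:
play_rows:
  rows:
    - [0,22,15,10,0,0,0]
    - [0,11,7,30,0,0,0]
    - [0,4,3,40,0,0,0]
    - [0,0,0,40,0,0,0]
    - [0,0,0,25,0,0,0]
    - [0,0,0,5,0,0,0]
    - [0,0,0,0,0,0,0]
    - [0,0,0,0,0,0,0]

```text
time: 18.45
position: [0.5893, 0.1336, 0.1173]
tcp_rot: [0.001, 0.577, 0.817, 0.001]
wrist_force: [0.2, -0.7, -0.6]
width: 0.0157
grasp_force: 40.0
```

Run:
```python
from h import *
o=manip.get_obs();print({k:o[k] for k in("time","position","wrist_force","tcp_rot")})
Rm=rot(o["tcp_rot"]); print(Rm.T@(np.array([.5898,.1311,.045])-o["position"])*1000, R.from_matrix(Rm.T@Rt(19.35)).as_rotvec())
c,im=snap("wrist","pics/w10.png")
cv2.imwrite("pics/w10c.png",im[:260,120:400,::-1])
```

```text
{'time': 18.45, 'position': array([0.5893, 0.1336, 0.1173]), 'wrist_force': array([ 0.2092, -0.7498, -0.5906]), 'tcp_rot': array([0.0006, 0.5772, 0.8166, 0.0011])}
[-2.5286 -0.5349 72.3329] [ 0.0025 -0.0003  0.0026]
```

View pics/w10c.png

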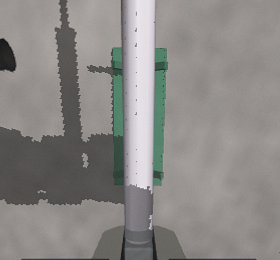

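The wrist view shows the barrel centred and parallel over the green base (columns 112–167, barrel centre about 140). I correct by 2.5 mm and lower.

Call:
play_rows:
  rows:
    - [0,-1.5,-0.3,15,0,0,0]
    - [0,-1,-0.3,20,0,0,0]
    - [0,0,0,20,0,0,0]
    - [0,0,0,10,0,0,0]
    - [0,0,0,5,0,0,0]
    - [0,0,0,3,0,0,0]
    - [0,0,0,0,0,0,0]
    - [0,0,0,0,0,0,0]

```text
time: 19.3
position: [0.5894, 0.1304, 0.0438]
tcp_rot: [0.0, 0.577, 0.817, 0.001]
wrist_force: [-0.4, -0.0, -2.0]
width: 0.0159
grasp_force: 40.0
```

Call:
play_rows:
  rows:
    - [0,0,0,3,0,0,0]
    - [0,0,0,3,0,0,0]
    - [0,0,0,2,0,0,0]
    - [0,0,0,0,0,0,0]
    - [0,0,0,0,0,0,0]

```text
time: 19.8
position: [0.5888, 0.1301, 0.0349]
tcp_rot: [-0.0, 0.577, 0.817, -0.0]
wrist_force: [1.2, 1.1, -0.5]
width: 0.0158
grasp_force: 40.0
```

Call:
play_rows:
  rows:
    - [0,0,0,1,0,0,0]
    - [0,0,0,0,0,0,0]
    - [0,0,0,0,0,0,0]

```text
time: 20.1
position: [0.5892, 0.1304, 0.0342]
tcp_rot: [0.0, 0.577, 0.817, 0.0]
wrist_force: [1.0, -0.1, -0.9]
width: 0.0159
grasp_force: 40.0
```

Call:
play_rows:
  rows:
    - [0,0,0,1,0,0,0]
    - [0,0,0,0,0,0,0]
    - [0,0,0,0,0,0,0]

```text
time: 20.4
position: [0.5896, 0.1306, 0.0335]
tcp_rot: [0.0, 0.577, 0.817, 0.001]
wrist_force: [0.9, 0.4, 2.7]
width: 0.0155
grasp_force: 40.0
```

Call:
play_rows:
  rows:
    - [25,0,0,0,0,0,0]
    - [35,0,0,0,0,0,0]
    - [45,0,0,0,0,0,0]
    - [45,0,0,0,0,0,0]
    - [45,0,0,0,0,0,0]
    - [45,0,0,0,0,0,0]

```text
time: 21.0
position: [0.5887, 0.1301, 0.0329]
tcp_rot: [-0.0, 0.577, 0.817, -0.0]
wrist_force: [-0.8, 0.6, -0.3]
width: 0.0417
grasp_force: 0.0
```

Call:
play_rows:
  rows:
    - [45,0,0,-10,0,0,0]
    - [45,0,0,-20,0,0,0]
    - [45,0,0,-40,0,0,0]
    - [45,0,0,-45,0,0,0]
    - [45,-30,0,-40,0,0,0]
    - [45,-45,0,-10,0,0,0]
    - [45,-45,0,0,0,0,0]
    - [45,0,0,0,0,0,0]

```text
time: 21.8
position: [0.6312, 0.0065, 0.1985]
tcp_rot: [0.003, 0.583, 0.813, -0.002]
wrist_force: [0.0, -0.5, -0.5]
width: 0.0417
grasp_force: 0.0
```

Call:
play_rows:
  rows:
    - [45,-45,-30,0,0,0,0]
    - [45,-45,-30,0,0,0,0]
    - [45,-45,-30,0,0,0,0]
    - [45,0,0,0,0,0,0]
    - [45,0,0,0,0,0,0]

```text
time: 22.3
position: [0.5914, -0.13, 0.1983]
tcp_rot: [-0.0, 0.579, 0.815, -0.0]
wrist_force: [-1.0, 0.8, 0.3]
width: 0.0418
grasp_force: 0.0
```

Run:
```python
from h import *
o=manip.get_obs();print({k:o[k] for k in("time","position","wrist_force","width")})
pts={}
for n in("scene","side"):
    c,im=snap(n,f"pics/{n}11.png"); h=cv2.cvtColor(im,cv2.COLOR_RGB2HSV); old=cv2.imread(f"pics/{n}.png")[:,:,::-1]
    m=((h[...,0]<8)|(h[...,0]>172))&(h[...,1]>90)&(h[...,2]>90)
    x0,y0=proj(c,(.54,.27,.054)).astype(int)
    w=np.zeros_like(m);w[max(0,y0-25):y0+25,x0-25:x0+25]=m[max(0,y0-25):y0+25,x0-25:x0+25];yy,xx=np.nonzero(w); pts[n]=(c,(xx.mean(),yy.mean()));print(n,"red",xx.mean(),yy.mean(),len(xx))
    # change of head region vs. start
    X,Y=proj(c,(.592,.129,.055)).astype(int); s=np.s_[Y-12:Y+12,X-12:X+12]; print("head diff",np.abs(im[s].astype(int)-old[s]).mean(), "whole barrel region",)
    # barrel white mask shift
    f=lambda a:(cv2.cvtColor(a,cv2.COLOR_RGB2GRAY)); bx,by=proj(c,(.568,.196,.054)).astype(int); t=np.s_[by-20:by+20,bx-20:bx+20]
    print("shift",cv2.phaseCorrelate(f(np.ascontiguousarray(old))[t].astype(float),f(im)[t].astype(float)))
print(tri([ray(*v) for v in pts.values()]))
a=np.hstack([cv2.imread("pics/scene11.png")[120:220,320:420],cv2.imread("pics/side11.png")[90:190,200:300]])
```

```text
{'time': 22.3, 'position': array([ 0.5914, -0.13  ,  0.1983]), 'wrist_force': array([-1.0294,  0.8463,  0.2636]), 'width': 0.041794367070584586}
scene red 390.42857142857144 139.14285714285714 7
head diff 16.89699074074074 whole barrel region
shift ((0.15699060265251674, 0.1331728713266891), 0.9569085986006607)
side red 234.0 121.5 2
head diff 77.28125 whole barrel region
shift ((0.4309495478604397, -0.11785109813042993), 0.5486999838067365)
(array([0.5356, 0.2916, 0.0547]), [np.float64(0.0007930518772041323), np.float64(0.0007930518772042898)])
```

The barrel is back within about 0.2 px of its starting image in the scene view. The red rod end is level at z ≈ 0.055, about 30 mm further out than the start tail position.

```bash
python3 -c "
from bench import manip
print(manip.sign_off())"
```

```text
the job is handed in; nothing more can be done
None
```

The gauge was pushed home on the stem at about 13–14 N and held there for more than 1.5 s with its rod out. It is back in both forks with the rod out roughly 30 mm, and the job was handed in at about 22 s.

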